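Send the flanged bush down the right chute of the parts sorter

TASK

One bin of the parts sorter already holds a flanged bush, the other a plain one. Push the sorter's lever all the way over towards the bin with the flanged bush, then drop the loose flanged bush from the desk into the sorter's funnel, so that it comes to rest in that bin beside its fellow.

Things in the scene. Friction and masses are not known exactly. Their poses are not given: they have to be found in the camera images.
- sorter: Grey sheet-metal parts sorter, fixed; low open box 90 (x) by 340 (y) mm, walls 48 mm high, floor 4 mm thick, with a housing 92 by 100 mm over its middle. Origin on the desk under the funnel's centre; x from the lever (front) to the back, y to its left, z up. Under the funnel a plate rocks with the lever and tips parts into the left bin (y = +50 to +166 mm) or the right one (y = -50 to -166 mm).
- funnel (a point): Centre of the sorter's square funnel mouth, level with its rim 198 mm above the desk. Mouth about 110 by 110 mm inside, narrowing to a throat 86 (x) by 74 (y) mm 38 mm below the rim. Axes as the sorter's.
- knob (a point): Centre of the 20 mm black ball knob at the end of the steel lever arm (10 mm thick). The arm stands in front of the sorter, at x = -100 mm in its frame, 45 mm clear of the funnel, and turns about a shaft along the sorter's x axis at y = 0, 115 mm above the desk; the knob's centre is 95 mm from the shaft. The point turns with the lever.
- lever (a joint): Lever angle in rad: 0 upright, positive leaning to the sorter's left (+y), negative to its right; stops at +-0.87, starts between -0.5 and 0.5. Parts run to the side to which it leans, if it is within 0.15 rad of the stop. Stiff (0.12 N m: some 1.5 to 2.5 N to push from the side, 50 to 80 mm up the arm); stays where it is left.
- flanged_bush: The loose flanged bush to sort: plain steel, about 60 g, standing on its flange on the desk. Flange 42 mm across and 6 mm thick, above it a body 24 mm across; 32 mm high in all, bore in the top. Origin at the centre of its underside, z up. A plain bush without flange (24 by 32 mm) stands at least 7 cm to one side of it along world y; it is no part of the job.
- flanged_sample: The like flanged bush that stands in one of the sorter's bins from the start, some 136 mm from the sorter's middle along its y; it shows which bin is the right one (a plain bush stands in the other). Origin at the centre of its underside.

How it is judged:
On the way, in this order (a step that is already met when the one before it is completed fails the run):
1. the lever leans over, to within about 10 degrees of its stop, towards the bin with the flanged sample (((y of flanged_sample in the frame of sorter above 0.03 m and value of joint lever above 0.7 rad) or (y of flanged_sample in the frame of sorter below -0.03 m and value of joint lever below -0.7 rad))), for 0.2 s.
2. with the lever so set, the loose flanged bush goes into the funnel (((y of flanged_sample in the frame of sorter above 0.03 m and value of joint lever above 0.7 rad) or (y of flanged_sample in the frame of sorter below -0.03 m and value of joint lever below -0.7 rad)) and z of flanged_bush in the frame of sorter between 0.1 and 0.205 m and x of flanged_bush in the frame of sorter between -0.055 and 0.055 m and y of flanged_bush in the frame of sorter between -0.055 and 0.055 m).
At the end, for the whole second after the job is handed in: The loose flanged bush lies at rest in the same bin of the sorter as the flanged sample: both on the same side, more than 20 mm and less than 168 mm from the sorter's middle along its y, within 45 mm of its middle along x, and their origins less than 75 mm above the desk (((y of flanged_bush in the frame of sorter between 0.02 and 0.168 m and y of flanged_sample in the frame of sorter between 0.02 and 0.168 m) or (y of flanged_bush in the frame of sorter between -0.168 and -0.02 m and y of flanged_sample in the frame of sorter between -0.168 and -0.02 m)) and x of flanged_bush in the frame of sorter between -0.045 and 0.045 m and z of each of flanged_bush, flanged_sample in the frame of sorter below 0.075 m and x of flanged_sample in the frame of sorter between -0.045 and 0.045 m and linear speed of flanged_bush below 0.03 m/s); the robot touches nothing.
It also fails if it takes over 48 s, if anything falls off the work surface, if the arm or the gripper's body presses on something with over 40 N, if the wrist force passes 120 N, or if a joint passes its speed limit or range.

ROBOT

A 7-joint arm with a two-finger parallel gripper is mounted at the origin on a cart in front of the work surface, level with it; the furniture and walls round the work are solid. World frame = base frame: x ahead of the robot, y to its left, z up, the work surface at z = 0. Lengths are in m, angles in rad, forces in N, time in s.
With the tool pointing down it reaches from about 0.35 to 0.775 m from the base axis. Payload 3.1 kg.
Tool frame: the origin (TCP) lies at the very end of the fingers, on their centre line; the grasp point (between the pads) lies r.tcp_to_grasp behind it (r.tcp_to_grasp is the distance from the TCP to the grasp point, in m); z points along the fingers, y is the direction in which the jaws open and shut (so a half turn about z gives the same grasp; the last joint's range is limited). The gripper opens to 85 mm and grips with 20 to 120 N. Pads are 22 mm wide; open, the fingers measure 114 mm over their backs; the gripper's body (76 mm by 85 mm) begins 54 mm behind the grasp point. The pads swing forward as they close: fully open they stand 13 mm farther back than shut.
Start: joints at [-1.294, 0.311, 0.014, 1.512, -0.004, 1.319, -0.027], TCP at [0.172, 0.522, 0.231] pointing down, gripper open.
Joint ranges: [-2.7, 2.7], [-0.3, 1.91], [-1.27, 1.3], [0.12, 2.57], [-1.44, 4.58], [0.2, 2.03], [-3.05, 3.05]. Speed limits (rad/s): [2.79, 2.79, 3.14, 3.14, 3.14, 3.14, 3.14].

INTERFACE

Orientations are given as a unit quaternion [x, y, z, w].
In Python, from cell import r, viewer gives the robot as it stands.
- The arm moves only by the tool servo_tool, never from a script. Its argument "targets" is a list that holds one entry, the list of rows, each a list of 5 numbers: the closure in counts, from 0 (fully open) to 255 (shut), then the shift along the tool's x, y, z in cm, then the turn about the tool's z in degrees. A call has 1 to 8 rows; each row is the pose to reach, as a shift and turn from the pose commanded when the call began, along the tool's axes at that moment; what a row does not reach only later rows make up. A row lasts 1/8 s, in which the tool goes at most 62.5 mm and 10.7 degrees, less where a joint would pass 70% of its speed; a pose out of reach is approached as far as the arm can. A call with a gripper value outside its range is refused whole. The fingers move at their own pace and stop on an object; the grip force is fixed at half the most. Time passes only in rows, so rows that repeat a pose let the fingers close. It gives the time, the measured TCP pose, the force and the opening at its end, in the units of the state.
- r.sense(): the state, without advancing time (a new reading comes with each control period).
- viewer.grab_frame(name): name is "scene" or "top" or "wrist"; returns a dict with "image" (384x512x3 uint8, red, green, blue), "depth" (384x512 float32, m along the optical axis (not along the pixel's ray), 0 where there is no reading), "camera_matrix" (3x3 intrinsics, pixels), "extrinsics" (4x4, takes a point from camera to world coordinates). Camera axes: x right, y down, z forward; pixel columns grow to the right and rows downward; lengths in m; the calibration is good to about 2 mm. A picture is of the moment at which its call begins.
- r.job_done(): hands the job in, once; it reports no verdict.
Trained networks look in the newest picture that a camera, given by its name, has taken for a name from the list of things; names that differ only in an ending like _2 or _b are one class to them, and where a whole thing is asked for, a point or a joint stands for the part that bears it (a point fixed in the world has none). Each returns a list of dicts, best first, with "confidence" (0 to 1); they miss things now and then, are a little off and sometimes report something else, mostly with a low value. They report only what shows in the picture. A call takes as long as a camera call.
- viewer.masks_of(camera, name): "pixels" (384x512 bool, what is visible of it) and "location" ([column, row] in pixels, amid what is visible of it).
The state is a dict: "time_s": time; "qpos": joint angles; "dq": joint speeds; "tau": joint torques, N m; "tool_pos": TCP position; "tool_rot": TCP orientation; "wrist_force": force on the tool from outside, world axes, zero at the start; "torque": the same for the moment, N m; "opening": finger opening in m.
Only numpy, scipy, OpenCV 4.12 (cv2) and the standard library are available. Lean on these libraries where they do the work, as an engineer would, in place of code of your own. Each camera call takes 0.05 s, during which the arm holds its last target.

## Working session

There is one attempt and no reset: what is moved stays moved. The work goes in short steps, Python scripts to look and compute and a tool call to move; the robot and the scene stay as the last step left them, time stands still between calls to the robot, and variables do not carry over. Pictures are saved under pics/ and viewed, and the job is handed in when it is done.

Besides the shell and the picture viewer there is one more tool, called as name(argument=value, ...) on one line, values as JSON. servo_tool: Moves the arm, as the interface text tells. Its arguments: {"type":"object","properties":{"targets":{"type":"array","items":{"type":"array","items":{"type":"array","items":{"type":"number"}}}}},"required":["targets"]}

```bash
mkdir -p pics
cat > h.py <<'E'
import numpy as np,cv2
from cell import r,viewer
def save(cam,tag):
    f=viewer.grab_frame(cam); cv2.imwrite(f'pics/{cam}_{tag}.png',f['image'][:,:,::-1]); return f
def pts(f,m):
    K=f['camera_matrix'];T=f['extrinsics'];d=f['depth'];v,u=np.nonzero(m&(d>0));z=d[v,u]
    p=np.stack([(u-K[0,2])/K[0,0]*z,(v-K[1,2])/K[1,1]*z,z],1)
    return p@T[:3,:3].T+T[:3,3]
E
python3 - <<'E'
from h import *
np.set_printoptions(precision=4,suppress=True)
print(r.sense(),r.tcp_to_grasp)
for c in ['scene','top']:
    f=save(c,'0')
    for n in ['sorter','funnel','knob','lever','flanged_bush','flanged_sample']:
        try:
            for m in viewer.masks_of(c,n)[:4]:
                p=pts(f,m['pixels']); print(c,n,round(m['confidence'],2),m['location'],len(p),np.median(p,0),p.min(0),p.max(0))
        except Exception as e: print(c,n,e)
E
```

```text
{'time_s': 0.0, 'qpos': array([-1.2937,  0.3117,  0.014 ,  1.5131, -0.0044,  1.3192, -0.0272]), 'dq': array([-0.0007,  0.0004,  0.0019, -0.0001, -0.0022, -0.0002, -0.0015]), 'tau': array([ -0.0002, -37.9918,   0.1459, -23.0589,   0.0123,   0.0139,
         0.    ]), 'tool_pos': array([0.1721, 0.5216, 0.2302]), 'tool_rot': array([ 0.1587,  0.9873, -0.0012, -0.0001]), 'wrist_force': array([0.9948, 0.3818, 0.3072]), 'torque': array([-0.0158, -0.0089,  0.0614]), 'opening': 0.08531822184991028} 0.0187
scene sorter 0.6 [255.8, 188.2] 3871 [0.5452 0.0806 0.0674] [ 0.4466 -0.064  -0.4649] [1.0364 1.2356 0.2111]
scene funnel 0.77 [254.2, 191.3] 3843 [0.5443 0.0806 0.0692] [ 0.4466 -0.064  -0.4326] [1.0349 1.2356 0.2111]
scene knob 0.54 [252.6, 183.5] 375 [0.5447 0.0831 0.1143] [ 0.4466  0.0493 -0.0042] [0.6175 0.4016 0.2111]
scene lever 0.55 [249.8, 185.6] 328 [0.5443 0.0847 0.1148] [0.4466 0.0493 0.0084] [0.5974 0.2782 0.2111]
scene flanged_bush 0.56 [295.2, 294.7] 237 [ 0.4474 -0.2837  0.0069] [ 0.4309 -0.2993 -0.0048] [ 0.4794 -0.2501  0.033 ]
top sorter 0.91 [220.6, 175.5] 3696 [0.5591 0.1043 0.1095] [ 0.4495 -0.0594 -0.0032] [0.6561 0.2828 0.2159]
top funnel 0.58 [221.1, 176.9] 3790 [0.5594 0.1038 0.0832] [ 0.4495 -0.0654 -0.0063] [0.6601 0.2977 0.2159]
top knob 0.3 [221.2, 175.1] 720 [0.5491 0.1104 0.1256] [ 0.4495  0.0573 -0.0024] [0.593  0.153  0.2159]
top lever 0.69 [221.4, 178.6] 693 [0.5509 0.1095 0.1252] [0.4495 0.0573 0.0027] [0.5952 0.1502 0.2159]
top flanged_bush 0.49 [342.5, 214.1] 117 [ 0.4536 -0.2726  0.0093] [ 0.4343 -0.295   0.0025] [ 0.4733 -0.2557  0.0377]
```

Run:
```python
import cv2
a=cv2.imread('pics/scene_0.png');b=cv2.imread('pics/top_0.png')
cv2.imwrite('pics/sc.png',cv2.resize(a[110:340,150:400],None,fx=2.6,fy=2.6,interpolation=3))
cv2.imwrite('pics/tc.png',cv2.resize(b[100:260,120:380],None,fx=3,fy=3,interpolation=3))
```

```text
(no output)
```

View pics/scene_0.png

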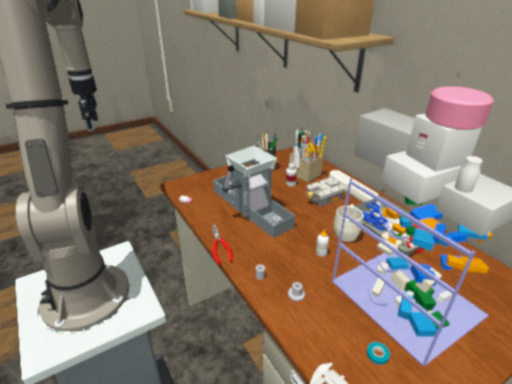

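View pics/sc.png

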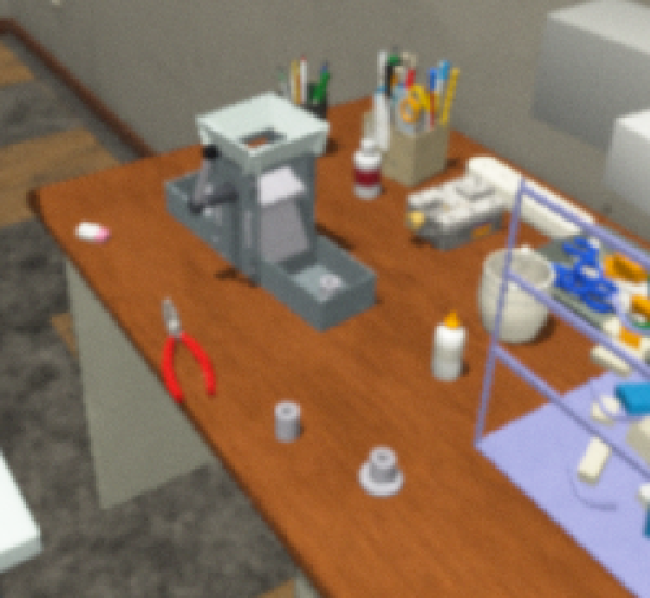

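View pics/tc.png

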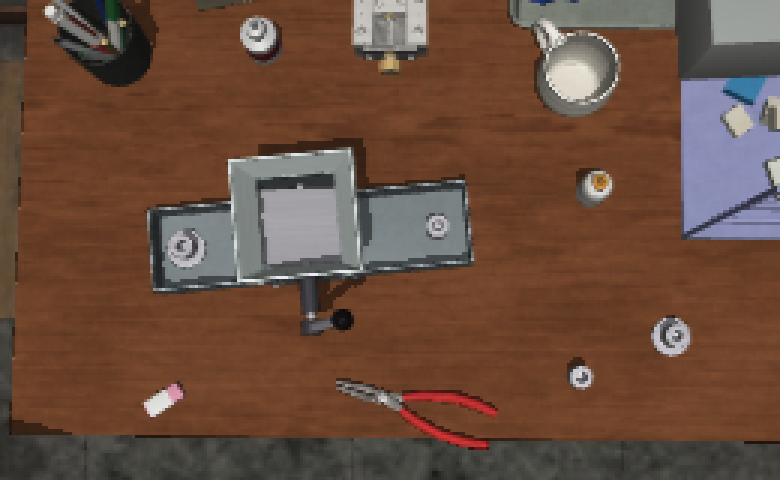

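Run:
```python
from h import *
np.set_printoptions(precision=4,suppress=True)
f=save('top','1');P=pts(f,np.ones((384,512),bool))
d=f['depth'];full=np.zeros((384,512,3));full[d>0]=P
reg=(P[:,0]>0.4)&(P[:,0]<.75)&(P[:,1]>-.12)&(P[:,1]<.35)
for lo,hi in [(.185,.206),(.03,.06),(.0,.06)]:
    q=P[reg&(P[:,2]>lo)&(P[:,2]<hi)]
    if lo==0: q=q[q[:,2]>0.012]
    q=q[(q[:,0]>.49)]
    print(lo,len(q),cv2.minAreaRect((q[:,:2]*1000).astype(np.float32)))
im=f['image'].astype(int)
for n,(u0,u1,v0,v1) in {'lever':(215,245,190,215),'bush':(330,355,200,225),'plain':(305,320,218,232)}.items():
    q=full[v0:v1,u0:u1].reshape(-1,3); c=im[v0:v1,u0:u1].reshape(-1,3); q_=q[q[:,2]>0.015]
    print(n,len(q_),q_.mean(0),q_.min(0),q_.max(0))
    print(cv2.minEnclosingCircle((q[q[:,2]>(.003 if n!='lever' else .19)][:,:2]*1000).astype(np.float32)))
    if n=='lever': k=q[(c.sum(1)<120)&(q[:,2]>.15)];print('knob',len(k),k.mean(0),k.min(0),k.max(0))
for u0,u1,v0,v1 in [(168,198,165,195),(255,275,165,185)]:
    q=full[v0:v1,u0:u1].reshape(-1,3)
    s=q[(q[:,2]>.015)&(q[:,2]<.042)&(abs(q[:,0]-.54)<.03)];print('sample',len(s),np.median(s,0))
```

```text
0.185 474 ((556.116455078125, 112.09976196289062), (116.17064666748047, 115.4913558959961), 5.50509786605835)
0.03 488 ((632.6494750976562, 142.41390991210938), (255.86160278320312, 389.9888000488281), 3.8366923332214355)
0.0 703 ((633.6842041015625, 143.15089416503906), (258.02508544921875, 391.3210144042969), 3.8366923332214355)
lever 259 [0.4835 0.0915 0.1427] [0.4495 0.0446 0.0172] [0.5195 0.1386 0.2156]
((485.2571716308594, 83.8490219116211), 39.04841995239258)
knob 41 [0.4602 0.0659 0.2099] [0.4522 0.0573 0.2015] [0.4686 0.0763 0.2156]
bush 45 [ 0.4547 -0.2748  0.0291] [ 0.4434 -0.2868  0.0159] [ 0.4657 -0.2649  0.0362]
((454.8846435546875, -268.68707275390625), 46.41838455200195)
plain 41 [ 0.4108 -0.1748  0.0302] [ 0.3984 -0.1875  0.0156] [ 0.4205 -0.1639  0.0358]
((412.6087341308594, -175.39013671875), 30.628009796142578)
sample 87 [0.5436 0.2553 0.033 ]
sample 24 [ 0.5621 -0.0219  0.0353]
```

servo_tool(targets=[[[255, -2, -2, -4, -3], [255, -6, -5.5, -7, -6], [255, -10, -9, -7, -9], [255, -14, -13, -7, -12], [255, -18, -16.5, -7, -15], [255, -22, -20, -7, -18], [255, -26, -24, -7, -21], [255, -29, -27, -7, -24]]])

```text
time_s: 1.75
tool_pos: [0.3641, 0.1725, 0.3017]
tool_rot: [-0.05, 0.999, 0.0, 0.001]
wrist_force: [0.1, 0.1, 0.4]
opening: 0.0003
```

servo_tool(targets=[[[255, -2, -5, 0, 0], [255, -4, -10, 0, 0], [255, -6, -14, 0, 0], [255, -8, -18, 0, 0], [255, -8, -18, 5, 0], [255, -8, -18, 10, 0], [255, -8, -18, 15, 0], [255, -8, -18, 15, 0]]])

```text
time_s: 2.75
tool_pos: [0.4571, 0.0039, 0.1483]
tool_rot: [-0.05, 0.999, -0.0, -0.005]
wrist_force: [1.2, -0.3, 1.3]
opening: 0.0
```

Run:
```python
from h import *
print(r.sense()['tool_pos'])
save('top','2');save('scene','2')
a=cv2.imread('pics/scene_2.png')[120:270,180:330];b=cv2.imread('pics/top_2.png')[110:260,150:300]
cv2.imwrite('pics/c2.png',cv2.resize(np.hstack([a,b]),None,fx=2.6,fy=2.6,interpolation=3))
```

```text
[0.45707809 0.00391841 0.14827233]
```

View pics/c2.png

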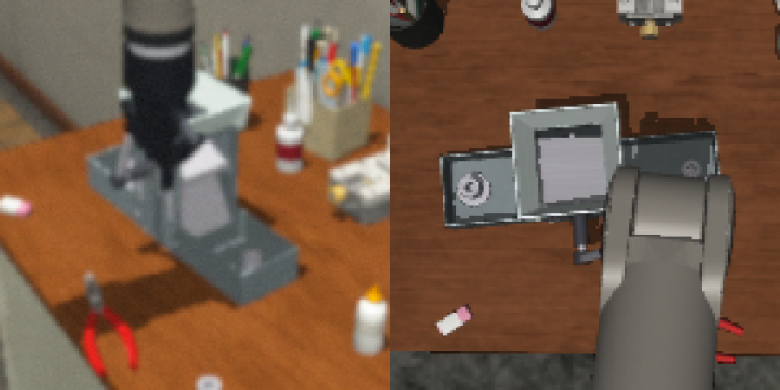

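servo_tool(targets=[[[255, -0.3, 1.5, -0.7, 0], [255, -0.3, 3, -0.7, 0], [255, -0.3, 4.5, -0.7, 0], [255, -0.3, 6, -0.7, 0], [255, -0.3, 7.5, -0.7, 0], [255, -0.3, 9, -0.7, 0], [255, -0.3, 10, -0.7, 0], [255, -0.3, 10.5, -0.7, 0]]])

```text
time_s: 3.85
tool_pos: [0.4528, 0.1094, 0.158]
tool_rot: [-0.051, 0.999, -0.0, -0.0]
wrist_force: [0.5, -0.3, 0.3]
opening: -0.0002
```

Run:
```python
from h import *
print(r.sense()['tool_pos'],r.sense()['wrist_force'])
save('top','3');save('scene','3')
a=cv2.imread('pics/scene_3.png')[120:270,180:330];b=cv2.imread('pics/top_3.png')[110:260,150:300]
cv2.imwrite('pics/c3.png',cv2.resize(np.hstack([a,b]),None,fx=2.6,fy=2.6,interpolation=3))
```

```text
[0.45283404 0.10940251 0.15804093] [ 0.48392359 -0.29634794  0.26822004]
```

View pics/c3.png

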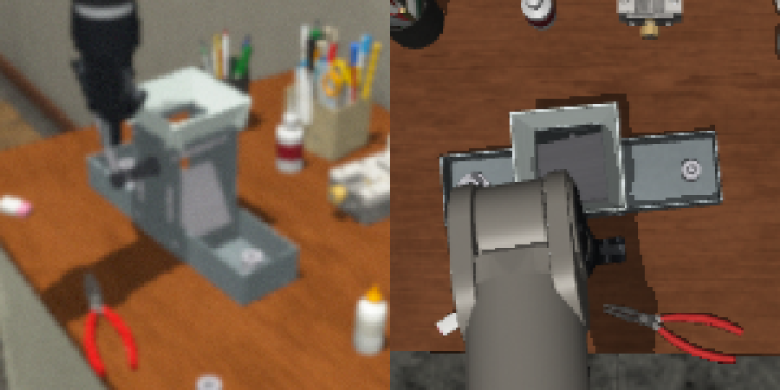

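servo_tool(targets=[[[255, 0, 0.5, 0, 0], [255, 0, 1, 0, 0], [255, 0, 1.5, 0, 0], [255, 0, 1.8, 0, 0]]])

```text
time_s: 4.45
tool_pos: [0.4514, 0.1267, 0.1582]
tool_rot: [-0.05, 0.999, -0.0, -0.0]
wrist_force: [-0.0, -1.7, 0.6]
opening: -0.0004
```

servo_tool(targets=[[[255, 0, 0.4, 0, 0], [255, 0, 0.7, 0, 0], [255, 0, 0.7, 0, 0]]])

```text
time_s: 4.82
tool_pos: [0.4507, 0.1343, 0.1584]
tool_rot: [-0.05, 0.999, 0.0, 0.0]
wrist_force: [0.5, -1.3, -0.5]
opening: -0.0
```

servo_tool(targets=[[[255, 0, 0.3, 0, 0], [255, 0, 0.5, 0, 0], [255, 0, 0.5, 0, 0]]])

```text
time_s: 5.2
tool_pos: [0.4502, 0.1389, 0.1583]
tool_rot: [-0.05, 0.999, 0.0, 0.0]
wrist_force: [-0.9, -1.4, 0.6]
opening: -0.0
```

servo_tool(targets=[[[255, 0, 0.3, 0, 0], [255, 0, 0.5, 0, 0], [255, 0, 0.5, 0, 0]]])

```text
time_s: 5.58
tool_pos: [0.4501, 0.1407, 0.1583]
tool_rot: [-0.049, 0.999, -0.002, -0.0]
wrist_force: [0.1, -7.3, 1.6]
opening: 0.0001
```

Run:
```python
from h import *
print(r.sense()['tool_pos'],r.sense()['wrist_force'])
save('top','4');f=save('scene','4')
a=cv2.imread('pics/scene_4.png')[120:270,180:330];b=cv2.imread('pics/top_4.png')[110:260,150:300]
cv2.imwrite('pics/c4.png',cv2.resize(np.hstack([a,b]),None,fx=2.6,fy=2.6,interpolation=3))
```

```text
[0.45007412 0.14073475 0.15827247] [ 0.11882667 -7.32391656  1.61404361]
```

View pics/c4.png

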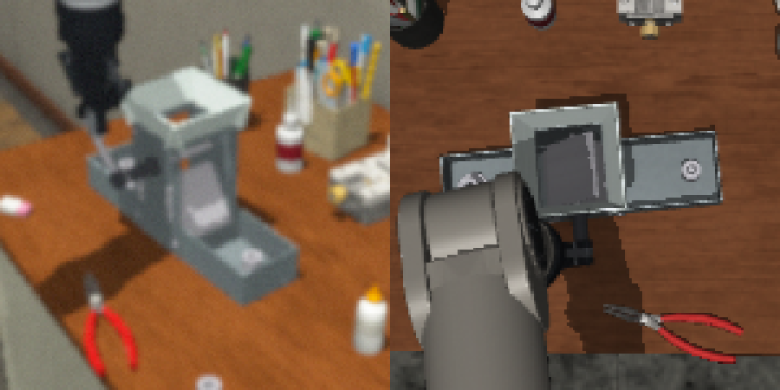

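servo_tool(targets=[[[255, 0.5, -2.5, -2, 0], [255, 0.5, -5, -6, 0], [100, 0.5, -10, -9, 0], [0, 1, -16, -9, 0], [0, 2, -22, -9, 0], [0, 3, -28, -9, 0], [0, 3.7, -34, -9, 0], [0, 3.7, -40, -6, 0]]])

```text
time_s: 6.68
tool_pos: [0.455, -0.2558, 0.2223]
tool_rot: [-0.051, 0.999, -0.0, 0.004]
wrist_force: [1.2, 1.1, 0.3]
opening: 0.0855
```

servo_tool(targets=[[[0, 0, -1, 3, 0], [0, 0, -1, 5, 0], [0, 0, -1, 5, 0]]])

```text
time_s: 7.05
tool_pos: [0.4531, -0.2623, 0.1686]
tool_rot: [-0.05, 0.999, 0.002, -0.001]
wrist_force: [-0.2, -0.0, 0.1]
opening: 0.0853
```

Run:
```python
from h import *
np.set_printoptions(precision=4,suppress=True)
s=r.sense();print(s['tool_pos'],s['tool_rot'],s['opening'])
f=save('wrist','5')
for m in viewer.masks_of('wrist','flanged_bush')[:3]:
    p=pts(f,m['pixels']);print(m['confidence'],m['location'],len(p),p.mean(0),p.min(0),p.max(0))
    print(cv2.minEnclosingCircle((p[:,:2]*1000).astype(np.float32)), cv2.minEnclosingCircle((p[p[:,2]>.028][:,:2]*1000).astype(np.float32)))
save('top','5');save('scene','5')
a=cv2.imread('pics/scene_5.png')[120:270,180:330];b=cv2.imread('pics/top_5.png')[110:260,150:300]
cv2.imwrite('pics/c5.png',cv2.resize(np.hstack([a,b]),None,fx=2.6,fy=2.6,interpolation=3))
```

```text
[ 0.4531 -0.2623  0.1686] [-0.0503  0.9987  0.0015 -0.0013] 0.08532015425585845
0.79 [242.1, 166.5] 1205 [ 0.4487 -0.2774  0.015 ] [ 0.4314 -0.298  -0.0014] [ 0.4716 -0.2574  0.0329]
((453.062744140625, -277.4123840332031), 21.71087074279785) ((452.2409362792969, -277.72442626953125), 11.9519624710083)
```

View pics/c5.png

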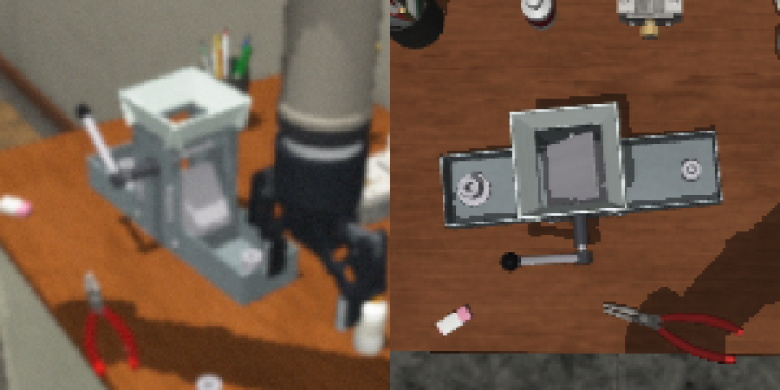

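View pics/wrist_5.png

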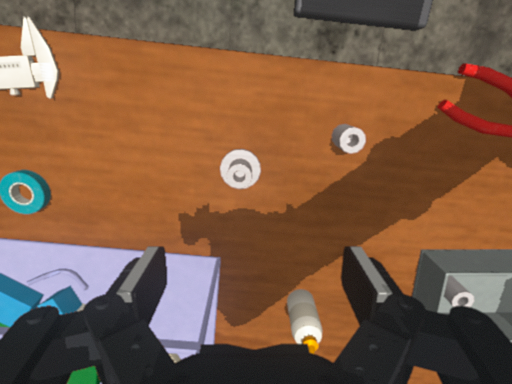

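servo_tool(targets=[[[0, 0.2, -1.5, 4, 0], [0, 0.2, -1.5, 9, 0], [0, 0.2, -1.5, 13, 0], [0, 0.2, -1.5, 15, 0], [0, 0.2, -1.5, 15.7, 0], [0, 0.2, -1.5, 15.7, 0]]])

```text
time_s: 8.0
tool_pos: [0.4539, -0.2794, 0.0141]
tool_rot: [-0.05, 0.999, -0.0, 0.001]
wrist_force: [-0.2, -0.2, -0.8]
opening: 0.0852
```

servo_tool(targets=[[[0, 0, 0.2, 0.4, 0], [120, 0, 0.2, 0.4, 0], [255, 0, 0.2, 0.4, 0], [255, 0, 0.2, 0.4, 0], [255, 0, 0.2, 0.4, 0], [255, 0, 0.2, 0.4, 0], [255, 0, 0.2, 0.4, 0], [255, 0, 0.2, 0.4, 0]]])

```text
time_s: 9.0
tool_pos: [0.4532, -0.2776, 0.0098]
tool_rot: [-0.05, 0.999, -0.0, 0.0]
wrist_force: [-0.4, -0.0, 5.0]
opening: 0.0217
```

servo_tool(targets=[[[255, 0, 0, -2, 0], [255, 0, 0, -7, 0], [255, 0, 0, -13, 0], [255, 0, 0, -19, 0], [255, 0, 0, -25, 0], [255, 0, 0, -26, 0], [255, 0, 0, -26, 0]]])

```text
time_s: 9.88
tool_pos: [0.4527, -0.2768, 0.2688]
tool_rot: [-0.05, 0.999, 0.0, -0.0]
wrist_force: [-0.5, -0.1, -1.8]
opening: 0.0219
```

Run:
```python
from h import *
np.set_printoptions(precision=4,suppress=True)
s=r.sense();print(s['tool_pos'],s['tool_rot'],s['opening'],s['wrist_force'])
f=save('wrist','6');g=save('scene','6')
for c,f in(('wrist',f),('scene',g)):
  for m in viewer.masks_of(c,'flanged_bush')[:3]:
    p=pts(f,m['pixels']);print(c,m['confidence'],m['location'],len(p),np.median(p,0),p.min(0),p.max(0))
a=f['image'];x=cv2.imread('pics/scene_6.png')[150:310,200:370];b=cv2.imread('pics/wrist_6.png')
cv2.imwrite('pics/c6.png',np.hstack([cv2.resize(x,(400,376),interpolation=3),cv2.resize(b,(400,376))]))
```

```text
[ 0.4527 -0.2768  0.2688] [-0.0502  0.9987  0.0004 -0.0002] 0.021928770114501804 [-0.4594 -0.1465 -1.8169]
wrist 0.92 [255.2, 243.8] 4025 [ 0.4431 -0.2786  0.2803] [ 0.4309 -0.3122  0.0017] [ 0.56   -0.2592  0.2921]
```

View pics/c6.png

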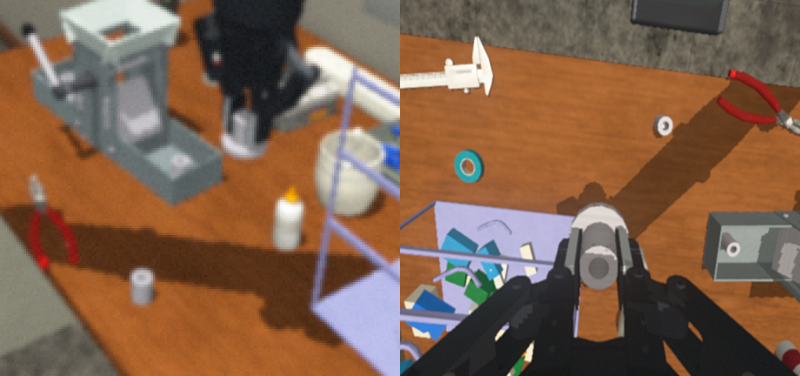

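servo_tool(targets=[[[255, -1.5, 4.5, 0, 0], [255, -3.5, 9.5, 0, 0], [255, -5.5, 14.5, 0, 0], [255, -7.5, 19.5, 0, 0], [255, -9.5, 24.5, 0, 0], [255, -11.5, 30, 0, 0], [255, -13, 34.5, 0, 0], [255, -14.2, 37.6, 0, 0]]])

```text
time_s: 11.08
tool_pos: [0.5557, 0.1145, 0.2672]
tool_rot: [-0.052, 0.999, 0.0, -0.002]
wrist_force: [-0.4, -0.2, -1.1]
opening: 0.0219
```

servo_tool(targets=[[[255, 0, 0, 0, 0], [255, 0, 0, 3, 0], [255, 0, 0, 5, 0], [255, 0, 0, 6, 0], [255, 0, 0, 6, 0]]])

```text
time_s: 11.7
tool_pos: [0.5558, 0.1101, 0.2085]
tool_rot: [-0.049, 0.999, -0.0, -0.001]
wrist_force: [1.5, -0.3, -1.1]
opening: 0.0219
```

Run:
```python
from h import *
s=r.sense();print(s['tool_pos'],s['tool_rot'],s['opening'],s['wrist_force'])
save('wrist','7');save('scene','7')
x=cv2.imread('pics/scene_7.png')[100:260,170:340];b=cv2.imread('pics/wrist_7.png')
cv2.imwrite('pics/c7.png',np.hstack([cv2.resize(x,(400,376),interpolation=3),cv2.resize(b,(400,376))]))
```

```text
[0.55582907 0.11010786 0.20850184] [-4.93462360e-02  9.98781110e-01 -3.95859987e-04 -1.04231210e-03] 0.021893548037528035 [ 1.54898555 -0.25350314 -1.1051227 ]
```

View pics/c7.png

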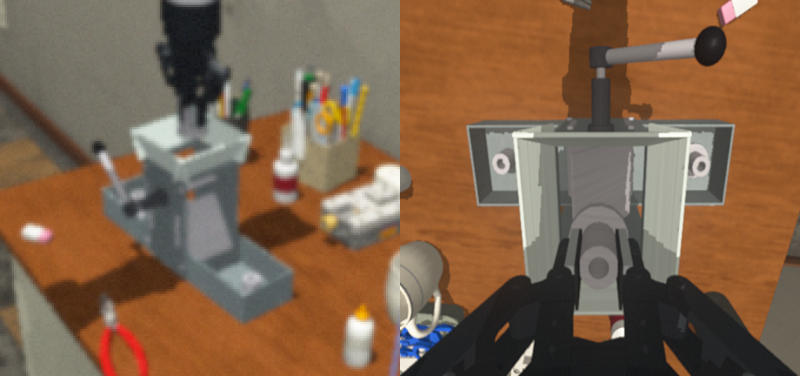

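servo_tool(targets=[[[255, 0, 0, 1, 0], [255, 0, 0, 1, 0], [130, 0, 0, 1, 0], [100, 0, 0, 1, 0], [100, 0, 0, 1, 0], [100, 0, 0, 1, 0], [100, 0, 0, -2, 0], [100, 0, 0, -7, 0]]])

```text
time_s: 12.8
tool_pos: [0.5551, 0.1113, 0.2784]
tool_rot: [-0.05, 0.999, -0.0, -0.002]
wrist_force: [0.3, 0.5, 0.9]
opening: 0.0517
```

servo_tool(targets=[[[100, 0, 0, -3, 0], [100, 3, -5, -5, 0], [100, 6, -10, -5, 0], [100, 9, -15, -5, 0], [100, 11, -20, -5, 0], [100, 11, -20, -5, 0]]])

```text
time_s: 13.55
tool_pos: [0.465, -0.105, 0.3304]
tool_rot: [-0.044, 0.999, -0.001, 0.001]
wrist_force: [0.4, 0.6, -0.1]
opening: 0.0522
```

Run:
```python
from h import *
np.set_printoptions(precision=4,suppress=True)
s=r.sense();print(s['time_s'],s['tool_pos'],s['opening'],s['wrist_force'])
f=save('top','8');save('scene','8')
for n in('flanged_bush','flanged_sample'):
  for m in viewer.masks_of('top',n)[:4]:
    p=pts(f,m['pixels']);print(n,m['confidence'],m['location'],len(p),np.median(p,0))
x=cv2.imread('pics/scene_8.png')[100:260,170:340];b=cv2.imread('pics/top_8.png')[110:260,150:300]
cv2.imwrite('pics/c8.png',np.hstack([cv2.resize(x,(400,376),interpolation=3),cv2.resize(b,(400,400),interpolation=3)[:376]]))
```

```text
13.55 [ 0.465  -0.105   0.3304] 0.0522245716497544 [ 0.366   0.6282 -0.0997]
```

View pics/c8.png

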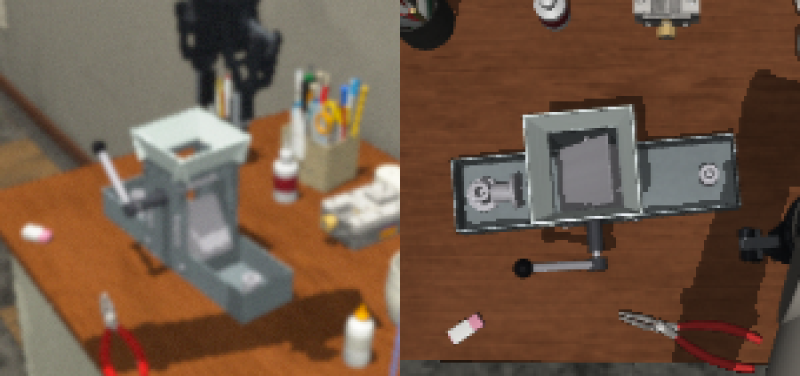

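servo_tool(targets=[[[100, 0, 0, 0, 0], [100, 0, 0, 0, 0], [100, 0, 0, 0, 0], [100, 0, 0, 0, 0], [100, 0, 0, 0, 0], [100, 0, 0, 0, 0], [100, 0, 0, 0, 0], [100, 0, 0, 0, 0]]])

```text
time_s: 14.75
tool_pos: [0.467, -0.0989, 0.3294]
tool_rot: [-0.05, 0.999, 0.0, 0.0]
wrist_force: [-0.5, 0.0, -0.2]
opening: 0.0518
```

Run:
```python
from h import *
np.set_printoptions(precision=4,suppress=True)
o=cv2.imread('pics/top_8.png')
f=save('top','9')
n=cv2.imread('pics/top_9.png')
print('diff in bin',np.abs(o[165:200,165:202].astype(int)-n[165:200,165:202]).max(-1).max())
P=pts(f,np.ones((384,512),bool))-[.556,.112,0]
c,s=np.cos(np.radians(5.5)),np.sin(np.radians(5.5))
x=P[:,0]*c+P[:,1]*s;y=-P[:,0]*s+P[:,1]*c
k=(abs(x)<.036)&(y>.055)&(y<.16)&(P[:,2]>.014)&(P[:,2]<.06)
for lo in np.arange(.055,.16,.01):
    j=k&(y>=lo)&(y<lo+.01)
    if j.any(): print(round(lo,3),j.sum(),x[j].min().round(3),x[j].max().round(3),P[j,2].max().round(3))
cv2.imwrite('pics/c9.png',cv2.resize(n[150:210,150:250],None,fx=7,fy=7,interpolation=3))
```

```text
diff in bin 2
0.085 6 -0.017 0.015 0.032
0.095 43 -0.018 0.021 0.047
0.105 24 -0.01 0.013 0.038
0.115 23 -0.01 0.01 0.037
0.125 22 -0.009 0.01 0.041
0.135 27 -0.016 0.017 0.04
0.145 10 -0.005 0.012 0.039
```

View pics/c9.png

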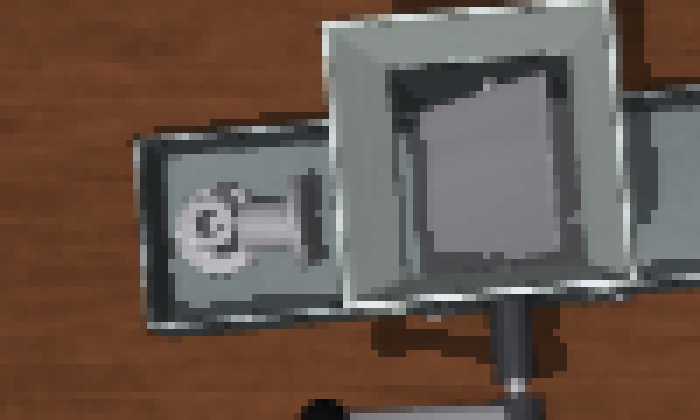

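Static, in the left bin; flange (origin) near y ≈ 0.095 m, z ≈ 0.025 m.

```bash
python3 -c "
from cell import r
r.job_done()"
```

```text
the job is handed in; nothing more can be done
```

The loose flanged bush is in the sorter's left bin, next to the flanged sample, and I handed the job in at about 15 s of the 48 s. No verdict came back.

- **Lever:** the top camera showed the flanged sample in the left (+y) bin. I pushed the lever that way with the closed fingers until the force rose to about 7 N at the stop. Pictures taken after backing off show it leaning fully left.
- **Bush:** I gripped it by its body and held it centred over the funnel. I released it with its underside just below the rim by my estimate, and it dropped through.
- **Last checks:** two top pictures about 1.2 s apart show no movement in the bin. The bush lies on its side against the sample, with its flange about 95 mm left of the sorter's middle, within about 20 mm of the middle in x, and its top at 47 mm. The arm is clear of everything and the wrist force is near zero.
- **Disagreement:** after the drop, the trained networks reported neither flanged bush in the top picture. The final check therefore rests on the depth data and the pictures alone.

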